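# Set the sample carousel back one place

### The arm

A 6-joint arm with a two-finger parallel gripper is mounted at the origin on the work surface. World frame = base frame: x ahead of the robot, y to its left, z up, the work surface at z = 0. Lengths are in mm, angles in rad, forces in N, time in s.
With the tool pointing down it reaches from about 350 to 875 mm from the base axis. Payload 4.2 kg.
Tool frame: the origin (TCP) lies between the finger pads; the fingertips stand 25 mm ahead of it and the grasp point (between the pads) lies 6 mm ahead of it; z points along the fingers, y is the line along which they close (so a half turn about z gives the same grasp; the last joint's range is limited). The gripper opens to 85 mm and grips with 20 to 120 N. Pads are 22 mm wide; open, the fingers measure 114 mm over their backs; the gripper's body (76 mm by 85 mm) begins 54 mm behind the grasp point. The pads swing forward as they close: fully open they stand 13 mm farther back than shut.
Start: joints at [-0.915, 0.385, 0.008, 0, -1.194, -0.259], TCP at [241.556, -576.411, 256.312] pointing down, gripper open.
Joint ranges: [-3.14, 3.14], [-1.21, 2.06], [-1.07, 1.41], [-3.16, 2.05], [-2.99, -0.16], [-3.1, 3.1]. Speed limits (rad/s): [2.79, 2.79, 3.14, 3.14, 3.14, 3.14].

### API

Orientations are given as a unit quaternion [x, y, z, w].
In Python, from bench import read_state, get_image, job_done gives the robot as it stands.
- The arm moves only by the tool play_rows, never from a script. Its argument "series" is a list of rows, each a list of 6 numbers: the shift along the world's x, y, z in mm, then the turn, a rotation vector about the world's x, y, z in units of 6 degrees (1.0 is 6 degrees). A call has 1 to 20 rows; each row shifts and turns the commanded pose from where the row before left it; what a row does not reach is not made up. A row lasts 1/12 s, in which the tool goes at most 41.7 mm and 7.16 degrees, less where a joint would pass 70% of its speed; a pose out of reach is approached as far as the arm can. A call is refused whole if a number of a shift passes 41.7 or a number of a turn 1, either way. A call with a gripper value outside its range is refused whole. "gripper" is the opening, from 0 (shut) to 1 (fully open), set as the call begins (left out, the last holds). The fingers move at their own pace and stop on an object; the grip force is fixed at half the most. Time passes only in rows, so rows that do not move let the fingers close. It gives the time, the measured TCP pose, the force, the opening and the grip force at its end, in the units of the state.
- read_state(): the state, without advancing time (a new reading comes with each control period).
- get_image(name): name is "side" or "top"; returns a dict with "image" (400x640x3 uint8, red, green, blue), "fx", "fy", "cx", "cy" (pixels), "dist_coeffs" ([k1, k2, p1, p2, k3] as OpenCV has them; the pictures are not rectified), "eye" and "rotation" of the camera in the world. Camera axes: x right, y down, z forward; pixel columns grow to the right and rows downward; lengths in mm; the calibration is good to about 2 mm. A picture is of the moment at which its call begins. There is no depth.
- job_done(): hands the job in; it is judged then, once.
The state is a dict: "clock": time; "joints": joint angles; "joint_vel": joint speeds; "joint_efforts": joint torques, N m; "position": TCP position; "ee_rot": TCP orientation; "contact_force": force on the tool from outside, world axes, zero at the start; "wrist_torque": the same for the moment, N m; "gripper_width": finger opening in mm; "grasp_force": force on a finger pad.
Only numpy, scipy, OpenCV 4.12 (cv2) and the standard library are available. Lean on these libraries where they do the work, as an engineer would, in place of code of your own. Each camera call takes 0.05 s, during which the arm holds its last target. There are 200 camera calls.

### The job

The hand-turned sample carousel has been indexed one cup too far. With a fingertip, lift its ratchet pawl by the ball lever and tip it right back so that it stays up, push the carousel back by one notch, in the direction the pawl was blocking, and tip the pawl forward again so that it drops into that notch and holds it. Only push, gently: grip and lift nothing, leave the cups in their seats, and leave everything standing around as it is.

Things in the scene. Friction and masses are not known exactly. Their poses are not given: they have to be found in the camera images.
- sampler: the sample changer: fixed white base plate, 330 x 300 x 10 mm, with a round carousel on an upright axle, a ratchet pawl on a grey bracket outside the rim, and a sampling probe on a post. Origin on the bench, on the carousel's axis; z up. In its frame the pawl is on the +y side, 117 mm from the axis, and the probe on the +x side. Only the carousel and the pawl move.
- carousel (a joint): turn of the carousel, rad, positive counter-clockwise from above. One notch is 0.524 (12 in all). It starts at -0.04 to 0. Positive is backward: blocked at about 0.02 while the pawl is down. Negative is forward: the pawl clicks over the teeth. Set back one notch and hard against the pawl it reads about 0.54. It stays where it is left; turning it takes about 2 N at a post.
- hub (a point): top of the hub on the carousel's axis, 63 mm above the bench. The carousel is 254 mm across: an outer ring of 12 saw-tooth notches (floors 50, crests 62 mm above the bench), inside it 12 cup sleeves on a 75 mm radius (no seated cup reaches above 70 mm), and between them four upright posts for turning it by hand, 97 mm from the axis, 90 degrees apart.
- push_post (a point): centre of the top of one of the four equal posts, the one on the side away from the pawl: steel, 10 mm diameter, top 95 mm above the bench, free above 70 mm, 97 mm from the axis, turning with the carousel. Pushed sideways along its circle with the fingertip 72 to 80 mm above the bench it turns the carousel; any post serves.
- pawl (a joint): swing of the pawl about its level pivot, rad: 0 to 0.05 = nose down in a notch, 0.2 on a tooth's crest; it grows as the nose lifts and above 0.25 is clear of the teeth. Past about 0.75 it falls over by its own weight and stays lying back on its stop at 1.12; pushed forward to below about 0.6 it falls onto the teeth. Under 1 N at the ball moves it.
- pawl_pivot (a point): centre of the pawl's pivot, at x -52, y 117 mm in the sampler's frame, 72 mm above the bench; the pivot axis is level, along the sampler's y. The bracket beside it, outside the ring, reaches 82 mm above the bench.
- pawl_ball (a point): centre of the steel ball, 20 mm diameter, on the pawl's lever, 64 mm from the pivot. Pawl down: 30 mm to the sampler's +x side of the pivot and 57 mm above it (129 mm above the bench). Tipped back: 38 mm to the -x side and 52 mm above it. The pawl is lifted by pushing the ball level along the sampler's -x, and put back by pushing it along +x.
- pawl_nose (a point): centre of the pawl's rounded nose (8 mm diameter, 12 mm wide); pawl down, it lies 52 mm to the sampler's +x side of the pivot, about 54 mm above the bench in a notch.
- probe_tip (a point): tip of the sampling needle, fixed, 83 mm above the bench over the cup circle. Its arm, 162 to 174 mm above the bench, leads from there outward to a steel post 165 mm from the carousel's axis; keep clear of it.
- cup1: sample cup, 24 mm diameter, 46 mm tall, standing loose in a sleeve of the carousel, 75 mm from its axis; origin at the centre of its underside, 22 mm above the bench. The four cups stand in neighbouring seats; cup2 is under the probe at the start.
- cup2: sample cup, 24 mm diameter, 46 mm tall, standing loose in a sleeve of the carousel, 75 mm from its axis; origin at the centre of its underside, 22 mm above the bench. The four cups stand in neighbouring seats; cup2 is under the probe at the start.
- cup3: sample cup, 24 mm diameter, 46 mm tall, standing loose in a sleeve of the carousel, 75 mm from its axis; origin at the centre of its underside, 22 mm above the bench. The four cups stand in neighbouring seats; cup2 is under the probe at the start.
- cup4: sample cup, 24 mm diameter, 46 mm tall, standing loose in a sleeve of the carousel, 75 mm from its axis; origin at the centre of its underside, 22 mm above the bench. The four cups stand in neighbouring seats; cup2 is under the probe at the start.
- flask1: stoppered glass volumetric flask on the bench, 66 mm diameter, 150 mm tall; origin at the centre of its underside
- flask2: a second flask, the same as flask1
- spare_cup: a sample cup, 24 mm diameter, 46 mm tall, standing on a corner of the sampler's base plate; origin at the centre of its underside
- marker: white marker pen, 136 mm long, 12 mm thick, lying on the bench; origin near its middle

How it is judged:
By the outcome, as a careful person would: the job done as asked, in the order asked, and still so for the second after the job is handed in, with the robot touching nothing.
It also fails if it takes over 61 s, if anything falls off the work surface, if the arm or the gripper's body presses on something with over 40 N, if the wrist force passes 120 N, or if a joint passes its speed limit or range.

## Working session

There is one attempt and no reset: what is moved stays moved. The work goes in short steps, Python scripts to look and compute and a tool call to move; the robot and the scene stay as the last step left them, time stands still between calls to the robot, and variables do not carry over. Pictures are saved under pics/ and viewed, at most 10 in all, crops included, and the job is handed in when it is done.

Besides the shell and the picture viewer there is one more tool, called after "Request:" as name(argument=value, ...), one argument or row to a line, values as JSON. play_rows: Moves the arm, as the interface text tells. Its arguments: {"type":"object","properties":{"series":{"type":"array","items":{"type":"array","items":{"type":"number"}}},"gripper":{"type":"number"}},"required":["series"]}

```bash
mkdir -p pics
cat > h.py <<'E'
import numpy as np, cv2
from bench import read_state, get_image, job_done
def snap(name,fn=None):
    d=get_image(name)
    if fn: cv2.imwrite('pics/'+fn,cv2.cvtColor(d['image'],cv2.COLOR_RGB2BGR))
    return d
def K(d): return np.array([[d['fx'],0,d['cx']],[0,d['fy'],d['cy']],[0,0,1.]])
def ray(d,px):
    u=cv2.undistortPoints(np.array([[px]],float),K(d),np.array(d['dist_coeffs'],float))[0,0]
    r=np.array(d['rotation'])@np.array([u[0],u[1],1]); return np.array(d['eye'],float),r/np.linalg.norm(r)
def onz(d,px,z):
    e,r=ray(d,px); return e+r*(z-e[2])/r[2]
def proj(d,P):
    R=np.array(d['rotation']).T; rv=cv2.Rodrigues(R)[0]
    return cv2.projectPoints(np.array(P,float).reshape(-1,1,3),rv,-R@np.array(d['eye'],float),K(d),np.array(d['dist_coeffs'],float))[0][:,0]
E
python3 - <<'E'
from h import *
for n in('top','side'):
    d=snap(n,n+'0.png'); print(n,d['eye'],np.round(d['rotation'],3).tolist(),d['fx'],d['cx'],d['cy'],d['dist_coeffs'])
s=read_state();print(s['clock'],s['position'],s['ee_rot'],s['contact_force'])
E
```

```text
top [515.27753917  10.71170767 984.14344264] [-0.707, 0.707, -0.011, 0.022] 366.1050795515408 320.5503484903345 196.41800021308333 [-0.0823946  0.         0.         0.         0.       ]
side [507.48664706 680.04518653 913.32741009] [-0.022, 0.943, -0.331, 0.013] 478.59468334371417 315.212309367526 201.40050373216144 [0.03523203 0.         0.         0.         0.        ]
0.1 [ 241.34379801 -576.00100724  255.33401313] [-1.96995544e-01  9.80403880e-01  9.61710422e-04 -2.50694771e-04] [ 0.66912932 -0.00108683 -0.49621585]
```

View pics/top0.png

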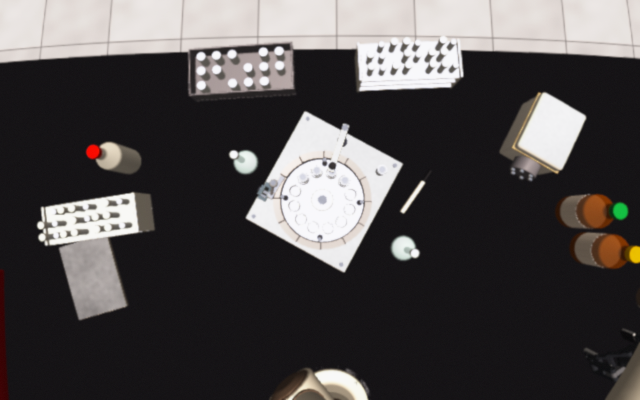

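View pics/side0.png

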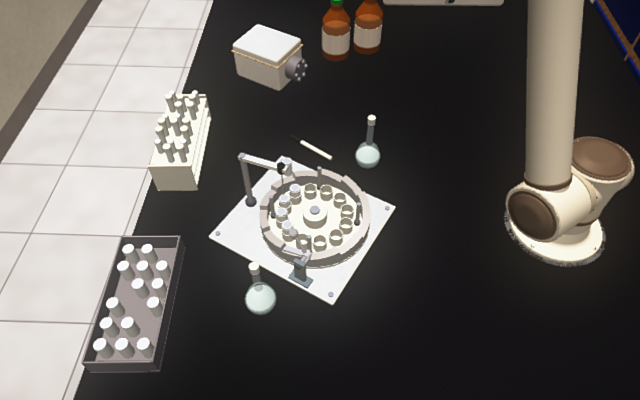

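```bash
python3 - <<'E'
s=open('h.py').read()
s=s.replace("def snap","from scipy.spatial.transform import Rotation as Ro\ndef snap").replace("    return d\ndef K","    d['rotation']=Ro.from_quat(d['rotation']).as_matrix()\n    return d\ndef K")
open('h.py','w').write(s)
E
python3 - <<'E'
from h import *
d=snap('top'); s=snap('side')
for n,v,P0 in(('top',d,(240,100,170,180)),('side',s,(205,145,200,160))):
    g=cv2.cvtColor(v['image'],cv2.COLOR_RGB2GRAY); m=(g>110).astype(np.uint8)
    x,y,w,h=P0; mm=np.zeros_like(m); mm[y:y+h,x:x+w]=m[y:y+h,x:x+w]
    if n=='top': mm[:,:246]=0
    mm=cv2.morphologyEx(mm,cv2.MORPH_CLOSE,np.ones((7,7)))
    mm=cv2.morphologyEx(mm,cv2.MORPH_OPEN,np.ones((15,15)))
    c=max(cv2.findContours(mm,0,2)[0],key=cv2.contourArea)
    ph=cv2.approxPolyDP(cv2.convexHull(c),8,True)[:,0]
    print(n,ph.tolist()); Q=np.array([onz(v,p,10) for p in ph]);print(Q.round(0).tolist(),np.linalg.norm(np.roll(Q,-1,0)-Q,axis=1).round(0))
    cr=v['image'][y:y+h,x:x+w,::-1]
    cv2.imwrite(f'pics/{n}c.png',cv2.resize(cr,None,fx=3.6 if n=='side' else 3.3,fy=3.6 if n=='side' else 3.3,interpolation=cv2.INTER_CUBIC))
E
```

```text
top [[301, 116], [348, 127], [397, 160], [347, 266], [251, 221]]
[[778.0, 79.0, 10.0], [747.0, -48.0, 10.0], [658.0, -179.0, 10.0], [376.0, -44.0, 10.0], [495.0, 212.0, 10.0]] [131. 159. 313. 282. 313.]
side [[264, 161], [346, 175], [389, 203], [336, 299], [249, 268], [216, 241]]
[[693.0, -171.0, 10.0], [480.0, -130.0, 10.0], [376.0, -44.0, 10.0], [498.0, 215.0, 10.0], [688.0, 150.0, 10.0], [773.0, 82.0, 10.0]] [217. 135. 287. 202. 108. 265.]
```

View pics/topc.png

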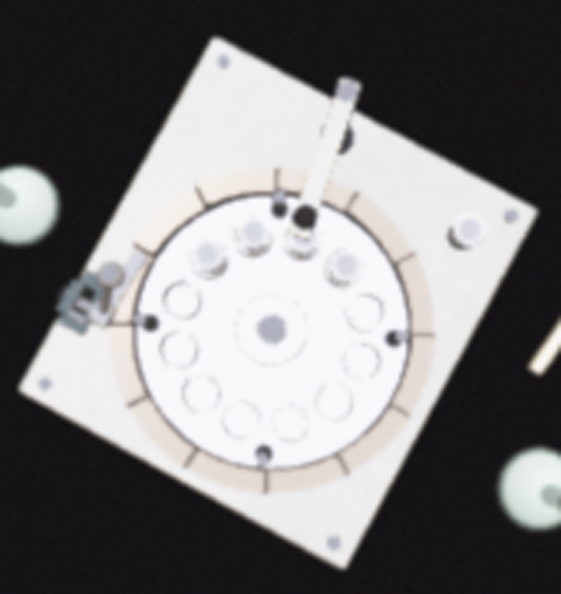

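View pics/sidec.png

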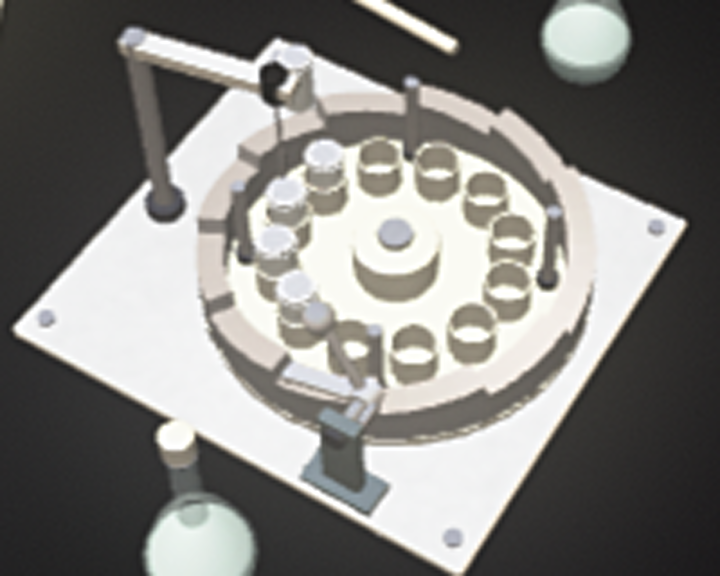

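Run:
```python
from h import *
d=snap('top'); s=snap('side')
T=lambda p:(240+(p[0]+.5)/3.3-.5,100+(p[1]+.5)/3.3-.5)
S=lambda p:(205+(p[0]+.5)/3.6-.5,145+(p[1]+.5)/3.6-.5)
C=np.array([onz(d,T(p),10) for p in((214,38),(538,211),(346,569),(19,389))])
C2=np.array([onz(s,S(p),10) for p in((14,330),(280,40),(686,222),(462,574))])
for c in(C,C2):
    print(c.round(0).tolist(),np.linalg.norm(np.roll(c,-1,0)-c,axis=1).round(0),c.mean(0))
# x axis dir: long sides are y?
for a,b in((0,1),(1,2),(2,3),(3,0)):
    for c in(C,C2): v=c[b]-c[a];print(a,b,np.degrees(np.arctan2(v[1],v[0])).round(1),np.linalg.norm(v).round(0))
H=onz(d,T((271,329)),63);H2=onz(s,S((396,233)),63);print('hub',H,H2)
B=onz(d,T((110,274)),129);B2=onz(s,S((318,317)),129);print('ball',B,B2)
Hm=(H+H2)/2
for t in((279,207),(150,322),(395,338),(264,453)):
    P=onz(d,T(t),95);print('post T',P.round(1),np.hypot(*(P-Hm)[:2]).round(1),np.degrees(np.arctan2(*(P-Hm)[1::-1])).round(1))
for t in((412,82),(239,187),(555,211),(374,330)):
    P=onz(s,S(t),95);print('post S',P.round(1),np.hypot(*(P-Hm)[:2]).round(1),np.degrees(np.arctan2(*(P-Hm)[1::-1])).round(1))
for n,p in(('flaskT',(10,195)),('flaskT2',(545,490)),):print(n,onz(d,T(p),60))
for n,p in(('stopS',(177,432)),('',(345,80))):print(n,onz(s,S(p),145))
```

```text
[[791.0, 70.0, 10.0], [648.0, -194.0, 10.0], [360.0, -37.0, 10.0], [504.0, 227.0, 10.0]] [300. 328. 301. 328.] [575.72895622  16.51760144  10.        ]
[[792.0, 70.0, 10.0], [647.0, -191.0, 10.0], [362.0, -35.0, 10.0], [504.0, 227.0, 10.0]] [299. 325. 298. 329.] [576.2539767   17.84553255  10.        ]
0 1 -118.5 300.0
0 1 -119.0 299.0
1 2 151.5 328.0
1 2 151.3 325.0
2 3 61.4 301.0
2 3 61.6 298.0
3 0 -28.7 328.0
3 0 -28.5 329.0
hub [550.37556803  22.31357488  63.        ] [551.11627516  23.38589378  63.        ]
ball [587.15719047 136.17507111 129.        ] [587.93964597 134.9584215  129.        ]
post T [639.5  16.   95. ] 89.1 -4.4
post T [554.4 111.3  95. ] 88.5 87.6
post T [542.4 -69.3  95. ] 92.6 -95.1
post T [458.1  27.1  95. ] 92.8 177.4
post S [545.4 -75.3  95. ] 98.3 -93.1
post S [647.6  16.5  95. ] 97.1 -3.8
post S [454.1  27.2  95. ] 96.7 177.4
post S [558.5 119.   95. ] 96.5 85.4
flaskT [654.64622263 224.78437819  60.        ]
flaskT2 [ 427.39092487 -186.61757019   60.        ]
stopS [653.40026162 221.30414223 145.        ]
 [583.79841057 -29.16362609 145.        ]
```

Request:
play_rows(
  gripper=0,
  series=[
    [19,34.5,0,0,0,0.9],
    [19,34.5,0,0,0,0.9],
    [19,34.5,0,0,0,0.9],
    [19,34.5,0,0,0,0.9],
    [19,34.5,0,0,0,0.9],
    [19,34.5,0,0,0,0.9],
    [19,34.5,0,0,0,0.9],
    [19,34.5,0,0,0,0.9],
    [19,34.5,0,0,0,0.9],
    [19,34.5,0,0,0,0.9],
    [19,34.5,0,0,0,0.9],
    [19,34.5,0,0,0,0.9],
    [19,34.5,0,0,0,0.9],
    [19,34.5,0,0,0,0.9],
    [19,34.5,0,0,0,0.9],
    [19,34.5,0,0,0,0.9],
    [19,34.5,0,0,0,0.9],
    [19,34.5,0,0,0,0.9],
    [19,34.5,0,0,0,0.9],
    [19,34.5,0,0,0,0.9],
  ],
)

```text
clock: 1.97
position: [622.1, 115.5, 256.3]
ee_rot: [0.91, -0.415, 0.0, -0.0]
contact_force: [1.6, -0.3, 0.7]
gripper_width: 0.1
grasp_force: 0.0
```

Request:
play_rows(
  series=[
    [1,0,-15,0,0,0.7],
    [1,0,-19,0,0,0.7],
    [1,0,-20,0,0,0.7],
    [1,0,-20,0,0,0.7],
    [0,0,-20,0,0,0.6],
    [0,0,-20,0,0,0],
    [0,0,0,0,0,0],
    [0,0,0,0,0,0],
  ],
)

```text
clock: 2.63
position: [625.2, 113.3, 141.5]
ee_rot: [0.968, -0.249, -0.001, 0.001]
contact_force: [-0.1, -0.3, 0.3]
gripper_width: -0.2
grasp_force: 0.0
```

Run:
```python
from h import *
out=[]
for n,(x,y,w,h) in(('top',(240,130,110,80)),('side',(225,165,160,120))):
    d=snap(n); out.append(cv2.resize(d['image'][y:y+h,x:x+w,::-1],(400,300),interpolation=cv2.INTER_CUBIC))
cv2.imwrite('pics/a.png',np.hstack(out))
s=read_state();print(s['position'],s['contact_force'])
```

```text
[626.5075589  113.82821148 143.80445976] [ 0.65024785 -0.11501543  1.31063089]
```

View pics/a.png

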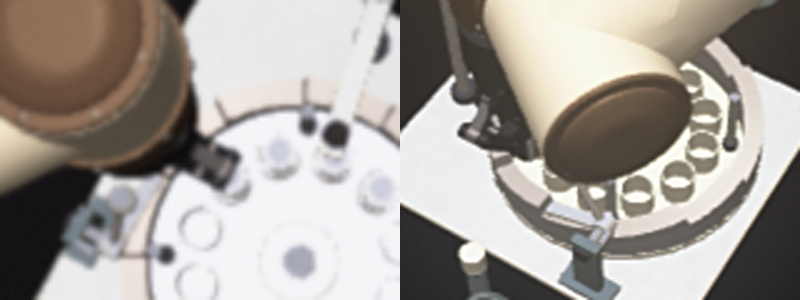

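Request:
play_rows(
  series=[
    [-5.3,2.9,0,0,0,0],
    [-5.3,2.9,0,0,0,0],
    [-5.3,2.9,0,0,0,0],
    [-3.5,1.9,0,0,0,0],
    [-3.5,1.9,0,0,0,0],
    [-3.5,1.9,0.5,0,0,0],
    [-3.5,1.9,0.5,0,0,0],
    [-3.5,1.9,0.5,0,0,0],
    [-3.5,1.9,0.5,0,0,0],
    [-3.5,1.9,0.5,0,0,0],
  ],
)

```text
clock: 3.57
position: [584.8, 135.8, 144.8]
ee_rot: [0.968, -0.249, -0.0, 0.0]
contact_force: [-0.2, 0.0, 0.9]
gripper_width: -0.0
grasp_force: 0.1
```

Request:
play_rows(
  series=[
    [-3.5,1.9,0.5,0,0,0],
    [-3.5,1.9,0.5,0,0,0],
    [-3.5,1.9,0.5,0,0,0],
    [-3.5,1.9,0.5,0,0,0],
    [-3.5,1.9,0,0,0,0],
    [-3,1.6,0,0,0,0],
    [-2.5,1.4,0,0,0,0],
    [-2,1.1,0,0,0,0],
    [0,0,0,0,0,0],
    [0,0,0,0,0,0],
    [0,0,0,0,0,0],
  ],
)

```text
clock: 4.48
position: [560.3, 149.2, 146.8]
ee_rot: [0.968, -0.249, 0.0, -0.0]
contact_force: [0.8, 0.4, 0.3]
gripper_width: 0.0
grasp_force: 0.0
```

Request:
play_rows(
  series=[
    [4.4,-2.4,3,0,0,0],
    [5,-2.7,8,0,0,0],
    [5,-2.7,12,0,0,0],
    [5,-2.7,16,0,0,0],
    [5,-2.7,20,0,0,0],
    [0,0,20,0,0,0],
    [0,0,15,0,0,0],
  ],
)

```text
clock: 5.07
position: [586.0, 135.5, 243.4]
ee_rot: [0.968, -0.25, 0.001, -0.001]
contact_force: [-0.5, -0.6, 0.0]
gripper_width: 0.1
grasp_force: 0.0
```

Run:
```python
from h import *
s=read_state();print(s['clock'],s['position'],s['contact_force'])
```

```text
5.0667 [585.96363863 135.48893431 243.43712913] [-0.53905721 -0.56337981  0.04793284]
```

Request:
play_rows(
  series=[
    [-10.8,-6.4,0,0,0,-0.9],
    [-10.8,-6.4,0,0,0,-0.9],
    [-10.8,-6.4,0,0,0,-0.9],
    [-10.8,-6.4,0,0,0,-0.9],
    [-10.8,-6.4,0,0,0,-0.9],
    [-10.8,-6.4,0,0,0,-0.9],
    [-10.8,-6.4,0,0,0,-0.9],
    [-10.8,-6.4,0,0,0,-0.9],
    [-10.8,-6.4,0,0,0,-0.9],
    [-10.8,-6.4,0,0,0,-0.9],
    [-10.8,-6.4,0,0,0,-0.9],
    [-10.8,-6.4,0,0,0,-0.85],
    [0,0,0,0,0,0],
  ],
)

```text
clock: 6.15
position: [453.9, 58.0, 241.8]
ee_rot: [-0.685, 0.728, 0.0, 0.0]
contact_force: [0.1, 0.6, 0.1]
gripper_width: 0.2
grasp_force: 0.0
```

Run:
```python
from h import *
out=[]
for n,(x,y,w,h) in(('top',(240,120,160,120)),('side',(225,165,160,120))):
    d=snap(n,n+'1.png'); out.append(cv2.resize(d['image'][y:y+h,x:x+w,::-1],(400,300),interpolation=cv2.INTER_CUBIC))
cv2.imwrite('pics/b.png',np.hstack(out))
s=read_state();print(s['position'],s['ee_rot'],s['contact_force'])
```

```text
[455.66634604  59.08386651 241.78393568] [-6.86635380e-01  7.27001190e-01 -4.64054379e-04  9.54219746e-04] [ 0.30010503  0.19797655 -0.57344104]
```

View pics/b.png

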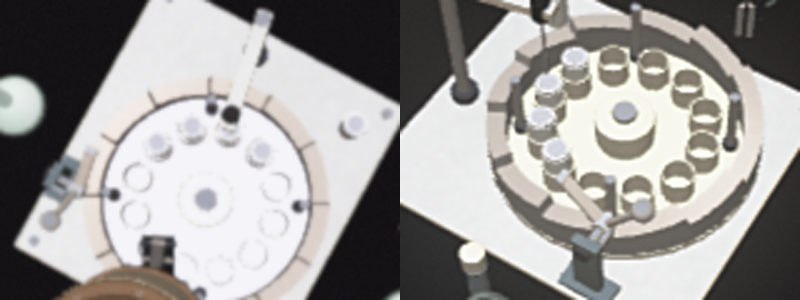

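Request:
play_rows(
  series=[
    [0,0,-14,0,0,0],
    [0,0,-16,0,0,0],
    [0,0,-16,0,0,0],
    [0,0,-16,0,0,0],
    [0,0,-16,0,0,0],
    [0,0,-16,0,0,0],
    [0,0,-16,0,0,0],
    [0,0,-16,0,0,0],
    [0,0,-14,0,0,0],
    [0,0,0,0,0,0],
    [0,-4,0,0,0,0],
    [0,-3,0,0,0,0],
    [0,-2,0,0,0,0],
    [0,0,0,0,0,0],
  ],
)

```text
clock: 7.42
position: [455.6, 50.0, 101.7]
ee_rot: [-0.686, 0.728, -0.0, 0.001]
contact_force: [0.5, -0.2, 0.1]
gripper_width: 0.0
grasp_force: 0.0
```

Run:
```python
from h import *
d=snap('side','side2.png'); x,y,w,h=(225,165,160,120)
cv2.imwrite('pics/c.png',cv2.resize(d['image'][y:y+h,x:x+w,::-1],(800,600),interpolation=cv2.INTER_CUBIC))
s=read_state();print(s['position'],s['ee_rot'],s['contact_force'])
```

```text
[455.45806719  50.09165364 101.63181397] [-6.85921746e-01  7.27674708e-01 -3.00754192e-04  8.87519950e-04] [-1.07975635  0.07980959  0.38452132]
```

View pics/c.png

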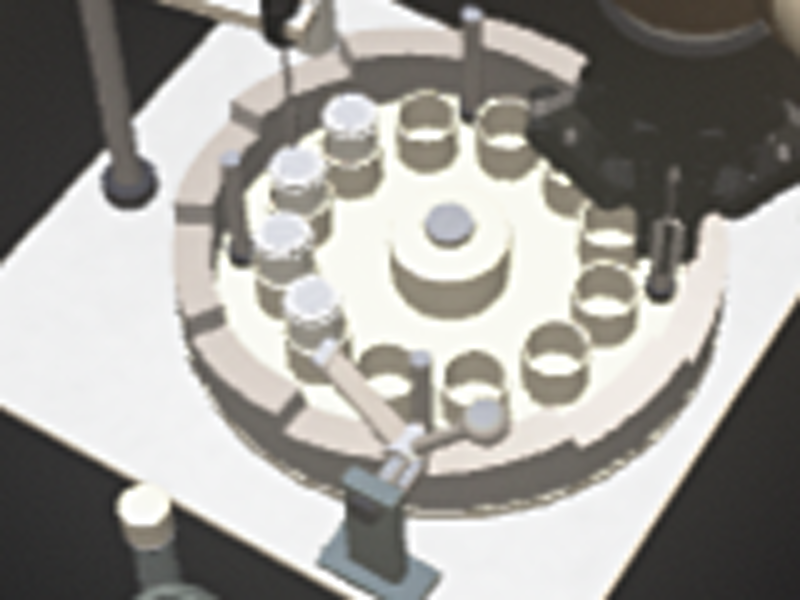

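Run:
```python
from h import *
C=np.array([550.8,23]); f=lambda a:C+97*np.array([np.cos(a),np.sin(a)])-16*np.array([-np.sin(a),np.cos(a)])
A=np.radians(176.5+np.arange(0,34.6,1.5)); P=np.array([f(a) for a in A])
print(P[0].round(1),P[18].round(1),P[20].round(1));print(np.diff(P,axis=0).round(1).tolist())
```

```text
[455.   44.9] [455.5  -1. ] [456.9  -6. ]
[[-0.5, -2.5], [-0.5, -2.5], [-0.4, -2.5], [-0.3, -2.6], [-0.3, -2.6], [-0.2, -2.6], [-0.1, -2.6], [-0.1, -2.6], [-0.0, -2.6], [0.1, -2.6], [0.1, -2.6], [0.2, -2.6], [0.3, -2.6], [0.3, -2.6], [0.4, -2.5], [0.5, -2.5], [0.5, -2.5], [0.6, -2.5], [0.7, -2.5], [0.7, -2.5], [0.8, -2.4], [0.9, -2.4], [0.9, -2.4]]
```

Request:
play_rows(
  series=[
    [0,-2.5,0,0,0,0],
    [0,-2.5,0,0,0,0],
    [-0.5,-2.5,0,0,0,0.25],
    [-0.5,-2.5,0,0,0,0.25],
    [-0.4,-2.5,0,0,0,0.25],
    [-0.3,-2.6,0,0,0,0.25],
    [-0.3,-2.6,0,0,0,0.25],
    [-0.2,-2.6,0,0,0,0.25],
    [-0.1,-2.6,0,0,0,0.25],
    [-0.1,-2.6,0,0,0,0.25],
    [0,-2.6,0,0,0,0.25],
    [0.1,-2.6,0,0,0,0.25],
    [0,0,0,0,0,0],
  ],
)

```text
clock: 8.55
position: [452.7, 19.3, 101.1]
ee_rot: [0.775, -0.632, 0.0, -0.0]
contact_force: [0.1, -0.3, 0.4]
gripper_width: -0.1
grasp_force: 0.0
```

Request:
play_rows(
  series=[
    [0.1,-2.6,0,0,0,0.25],
    [0.2,-2.6,0,0,0,0.25],
    [0.3,-2.6,0,0,0,0.25],
    [0.3,-2.6,0,0,0,0.25],
    [0.4,-2.5,0,0,0,0.25],
    [0.5,-2.5,0,0,0,0.25],
    [0.5,-2.5,0,0,0,0.25],
    [0,0,0,0,0,0],
    [0,0,0,0,0,0],
  ],
)

```text
clock: 9.3
position: [455.0, 1.5, 100.9]
ee_rot: [0.829, -0.559, 0.0, -0.0]
contact_force: [-0.7, 0.2, -0.5]
gripper_width: 0.1
grasp_force: 0.0
```

Run:
```python
from h import *
d=snap('side','side3.png'); x,y,w,h=(225,165,160,120)
cv2.imwrite('pics/d.png',cv2.resize(d['image'][y:y+h,x:x+w,::-1],(800,600),interpolation=cv2.INTER_CUBIC))
s=read_state();print(s['position'],s['ee_rot'],s['contact_force'])
```

```text
[454.94764598   1.55008182 100.83034539] [ 8.29436664e-01 -5.58600766e-01  5.39002673e-05  2.37794828e-05] [0.26426808 0.04726829 0.65290125]
```

View pics/d.png

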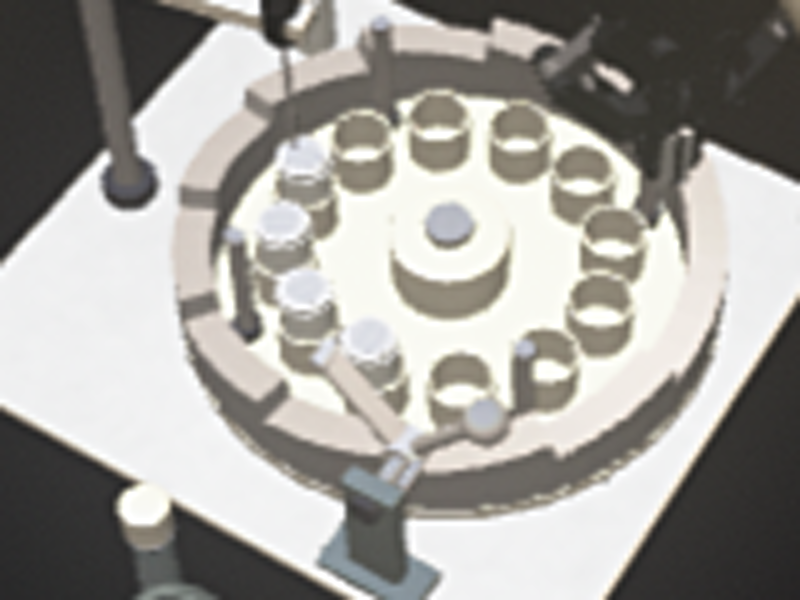

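```bash
cat >> h.py <<'E'
C0=np.array([550.9,23])
def ang(d,pts,z=95,off=(225,165),k=5):
    r=[]
    for p in pts:
        P=onz(d,(off[0]+(p[0]+.5)/k-.5,off[1]+(p[1]+.5)/k-.5),z)[:2]-C0
        r.append((round(float(np.hypot(*P)),1),round(float(np.degrees(np.arctan2(P[1],P[0]))),2)))
    return r
E
python3 - <<'E'
from h import *
d=snap('side')
print(ang(d,[(471,13),(231,159),(420,357)]),ang(d,[(381,23),(237,235),(525,347)]))
print(ang(d,[(288,412),(218,320),(180,213),(240,110)],62),ang(d,[(268,402),(190,310),(184,195),(252,95)],62))
# template shift refinement: register posts' tops between frames
a=cv2.imread('pics/side2.png',0);b=cv2.imread('pics/side3.png',0)
E
```

```text
[(99.1, -92.76), (97.5, -4.14), (95.6, 85.49)] [(98.1, -68.09), (96.7, 21.24), (95.3, 112.03)]
[(121.3, 58.26), (114.0, 29.91), (122.6, -0.68), (120.1, -31.92)] [(122.4, 53.54), (123.2, 24.97), (122.6, -5.56), (121.6, -36.87)]
```

Request:
play_rows(
  series=[
    [0.3,-1.2,0,0,0,0.12],
    [0.3,-1.2,0,0,0,0.13],
    [0.4,-1.2,0,0,0,0.12],
    [0.4,-1.2,0,0,0,0.13],
    [0.4,-1.2,0,0,0,0.12],
    [0.4,-1.2,0,0,0,0.13],
    [0,0,0,0,0,0],
    [0,0,0,0,0,0],
  ],
)

```text
clock: 10.07
position: [457.2, -5.8, 100.7]
ee_rot: [0.851, -0.525, 0.0, 0.0]
contact_force: [0.1, 1.3, -0.0]
gripper_width: 0.1
grasp_force: 0.2
```

Request:
play_rows(
  series=[
    [-2,4,0,0,0,0],
    [-3,8,0,0,0,0],
    [-3,8,0,0,0,0],
    [0,0,14,0,0,0],
    [0,0,20,0,0,0],
    [0,0,25,0,0,0],
    [0,0,25,0,0,0],
    [0,0,25,0,0,0],
    [0,0,25,0,0,0],
    [0,0,10,0,0,0],
  ],
)

```text
clock: 10.9
position: [450.4, 15.5, 248.5]
ee_rot: [0.851, -0.525, 0.002, -0.002]
contact_force: [0.1, 0.2, -0.5]
gripper_width: -0.2
grasp_force: 0.0
```

Run:
```python
from h import *
d=snap('side','side4.png'); x,y,w,h=(225,165,160,120)
cv2.imwrite('pics/e.png',cv2.resize(d['image'][y:y+h,x:x+w,::-1],(800,600),interpolation=cv2.INTER_CUBIC))
s=read_state();print(s['position'],s['ee_rot'],s['contact_force'])
```

```text
[450.91499841  15.56934307 249.16373248] [ 0.85138963 -0.52451594  0.00306291 -0.0030571 ] [0.33576309 0.46331009 1.39897185]
```

View pics/e.png

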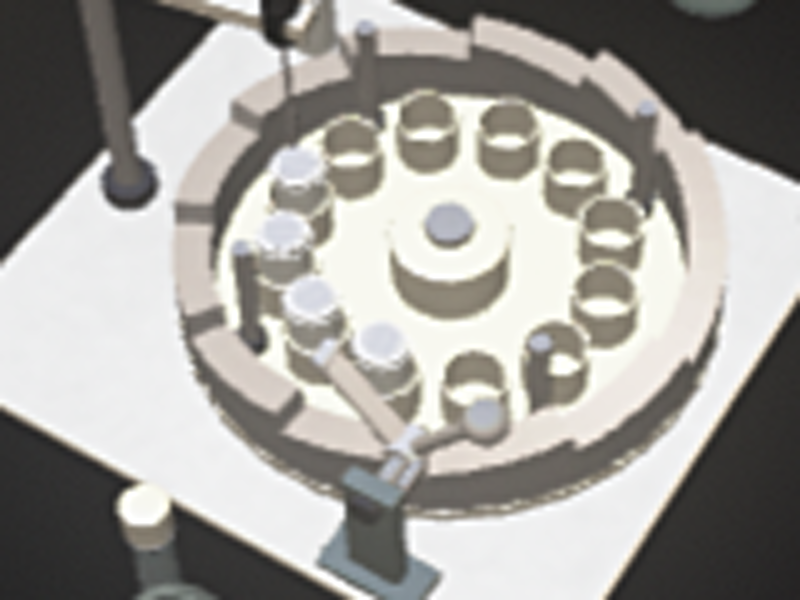

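Run:
```python
from h import *
d=snap('side')
print(ang(d,[(471,13),(231,159),(420,357)]),ang(d,[(365,27),(242,246),(540,342)]))
a,b,c=[cv2.imread(f'pics/side{i}.png',0).astype(np.float32) for i in(2,3,4)]
for nm,(x,y,w,h) in dict(t1=(276,240,14,14),t2=(260,223,14,12),t3=(257,202,14,12),t4=(268,180,14,12),pl=(565-225-50,100,1,1)).items():
    if w<5: continue
    A,B,Cc=[i[y:y+h,x:x+w] for i in(a,b,c)]
    win=cv2.createHanningWindow((w,h),cv2.CV_32F)
    print(nm,cv2.phaseCorrelate(A,Cc,win)[0],cv2.phaseCorrelate(A,B,win)[0],abs(A-Cc).mean(),abs(A-B).mean())
```

```text
[(99.1, -92.76), (97.5, -4.14), (95.6, 85.49)] [(98.5, -63.58), (96.4, 25.08), (95.3, 116.09)]
t1 (0.6149662608055122, 0.2418628385335584) (-1.0342335054838294, -0.30500186397136364) 5.6683674 36.066326
t2 (0.7048061660634453, -0.09158693809953533) (-0.28767051155981704, 0.04618920952420247) 16.952381 49.761906
t3 (0.29500881185978045, -0.06527854405284383) (1.3819490910060335, -0.03474615488050592) 7.392857 30.309525
t4 (0.6249019312057484, -0.12678045814334205) (-7.146865391774924, 8.54595087732608) 4.154762 24.785715
```

Request:
play_rows(
  series=[
    [4.3,17.2,0,0,0,0.58],
    [4.3,17.2,0,0,0,0.58],
    [4.3,17.2,0,0,0,0.58],
    [4.3,17.2,0,0,0,0.58],
    [4.3,17.2,0,0,0,0.58],
    [4.3,17.2,0,0,0,0.58],
    [4.3,17.2,0,0,0,0.58],
    [4.3,17.2,0,0,0,0.58],
    [4.3,17.2,0,0,0,0.58],
    [4.3,17.2,0,0,0,0.58],
    [0,0,-15,0,0,0],
    [0,0,-20,0,0,0],
    [0,0,-20,0,0,0],
    [0,0,-20,0,0,0],
    [0,0,-20,0,0,0],
    [0,0,-14,0,0,0],
    [0,0,0,0,0,0],
  ],
)

```text
clock: 12.42
position: [489.2, 185.1, 131.2]
ee_rot: [0.969, -0.247, -0.003, 0.004]
contact_force: [0.7, 0.2, -0.6]
gripper_width: -0.2
grasp_force: 0.0
```

Request:
play_rows(
  series=[
    [1,1.8,0,0,0,0],
    [1,1.8,0,0,0,0],
    [0,0,0,0,0,0],
  ],
)

```text
clock: 12.67
position: [494.9, 190.9, 136.7]
ee_rot: [0.969, -0.246, 0.001, -0.001]
contact_force: [-0.4, 0.2, 0.0]
gripper_width: 0.0
grasp_force: 0.0
```

Request:
play_rows(
  series=[
    [3,-2.3,0,0,0,0],
    [3,-2.3,0,0,0,0],
    [3,-2.3,0,0,0,0],
    [3,-2.3,0,0,0,0],
    [3,-2.2,0.5,0,0,0],
    [3.1,-1.7,0.5,0,0,0],
    [3.1,-1.7,0.5,0,0,0],
    [3.1,-1.7,0.5,0,0,0],
    [3.1,-1.7,0.5,0,0,0],
    [3.1,-1.7,0.5,0,0,0],
    [3.1,-1.7,0.5,0,0,0],
    [3.1,-1.7,0.5,0,0,0],
    [3.1,-1.7,0,0,0,0],
    [3,-1.6,0,0,0,0],
    [2,-1.1,0,0,0,0],
    [2,-1.1,0,0,0,0],
    [0,0,0,0,0,0],
    [0,0,0,0,0,0],
  ],
)

```text
clock: 14.17
position: [541.0, 161.1, 139.7]
ee_rot: [0.969, -0.247, -0.0, 0.0]
contact_force: [-0.2, -0.0, -0.3]
gripper_width: -0.1
grasp_force: 0.0
```

Request:
play_rows(
  series=[
    [-4,2,3,0,0,0],
    [-5,2.7,8,0,0,0],
    [-5,2.7,15,0,0,0],
    [-10,0,20,0,0,0],
    [-20,-15,20,0,0,0],
    [-20,-30,20,0,0,0],
    [-20,-30,10,0,0,0],
    [-20,-30,0,0,0,0],
    [0,0,0,0,0,0],
    [0,0,0,0,0,0],
  ],
)

```text
clock: 15.0
position: [435.8, 62.7, 237.2]
ee_rot: [0.969, -0.247, 0.001, -0.001]
contact_force: [-0.5, 1.0, 0.2]
gripper_width: 0.3
grasp_force: 0.0
```

Run:
```python
from h import *
d=snap('side','side5.png'); x,y,w,h=(225,165,160,120)
cv2.imwrite('pics/f.png',cv2.resize(d['image'][y:y+h,x:x+w,::-1],(800,600),interpolation=cv2.INTER_CUBIC))
s=read_state();print(s['clock'],s['position'],s['contact_force'])
a,b,c=[cv2.imread(f'pics/side{i}.png',0).astype(np.float32) for i in(2,4,5)]
for (x,y,w,h) in((260,223,14,12),(257,202,14,12),(268,180,14,12)):
    A,B,Cc=[i[y:y+h,x:x+w] for i in(a,b,c)]; print(abs(A-Cc).mean(),abs(B-Cc).mean(),cv2.phaseCorrelate(B,Cc)[0])
```

```text
15.05 [436.7609649   63.5637582  236.95826751] [-0.20424472  1.24160789 -0.71834178]
19.702381 3.1190476 (0.47038253416906795, -0.05301541552489475)
9.952381 3.0238094 (0.5008671823761048, -0.01795584690695584)
6.857143 2.952381 (0.5063808201670295, -0.0032316923161292976)
```

View pics/f.png

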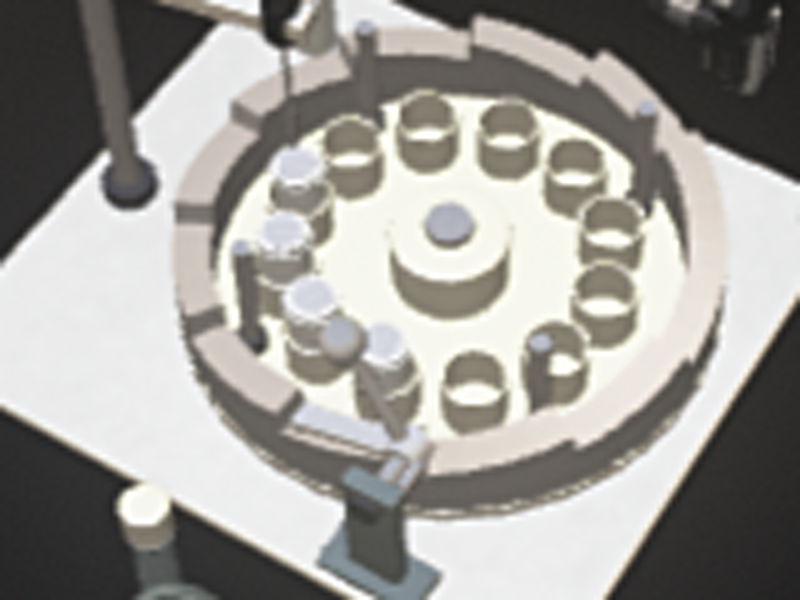

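```bash
python3 -c "
from bench import job_done
print(job_done())"
```

```text
the job is handed in; nothing more can be done
None
```

The carousel is set back one notch, turned about 30° by camera measurement. The pawl was tipped forward again and, in the last picture, sits down in that notch with its ball where it was at the start. The cups are still in their seats, and I handed the job in at about 15 s with the arm clear.

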